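Make up the hole-cutting and eyelet-setting trays

ROBOT

A 7-joint arm with a two-finger parallel gripper is mounted at the origin on the work surface. World frame = base frame: x ahead of the robot, y to its left, z up, the work surface at z = 0. Lengths are in m, angles in rad, forces in N, time in s.
With the tool pointing down it reaches from about 0.4 to 0.85 m from the base axis. Payload 4.4 kg.
Tool frame: the origin (TCP) lies midway between the tips of the shut fingers; the grasp point (between the pads) lies env.tcp_to_grasp behind it (env.tcp_to_grasp is the distance from the TCP to the grasp point, in m); y points along the fingers, z is the direction in which the jaws open and shut, and the axes are right-handed (so a half turn about y gives the same grasp; the last joint's range is limited). The gripper opens to 94 mm and grips with 3 to 60 N. Pads are 16 mm wide; open, the fingers measure 119 mm over their backs; the gripper's body (75 mm by 177 mm) begins 78 mm behind the grasp point.
Start: joints at [1.051, 0.628, 0.038, 1.517, -0.027, 0.996, -0.02], TCP at [0.285, -0.584, 0.205] pointing down, gripper open.
Joint ranges: [-3.06, 3.06], [-0.37, 2.12], [-1.25, 1.32], [0.18, 2.47], [-1.1, 4.24], [0.23, 1.98], [-2.94, 2.94]. Speed limits (rad/s): [2.57, 2.57, 3.14, 3.14, 3.14, 3.14, 3.14].

INTERFACE

Orientations are given as [roll, pitch, yaw] about the fixed x, y, z axes, in that order (R = Rz(yaw) Ry(pitch) Rx(roll)).
In Python, from rig import env gives the robot as it stands. The module is installed in compiled form; this text tells all that it offers.
- The arm moves only by the tool play_rows, never from a script. Its argument "plan" is a list of rows, each a list of 7 numbers: the turn, a rotation vector about the tool's x, y, z in rad, then the shift along the tool's x, y, z in cm, then the closure, from 0 (fully open) to 1 (shut). In form: [[wx, wy, wz, dx, dy, dz, fingers], ...]. A call has 1 to 12 rows; each row shifts and turns the pose as measured when the row begins, along the tool's axes as they then stand; what a row does not reach is not made up. A row lasts 1/12 s, in which the tool goes at most 41.7 mm and 7.16 degrees, less where a joint would pass 70% of its speed; a pose out of reach is approached as far as the arm can. A call with a gripper value outside its range is refused whole. The fingers move at their own pace and stop on an object; the grip force is fixed at half the most. Time passes only in rows, so rows that do not move let the fingers close. It gives the time, the measured TCP pose, the force and the opening at its end, in the units of the state.
- env.get_state(): the state, without advancing time (a new reading comes with each control period).
- env.read_camera(name): name is "scene" or "top" or "wrist"; returns a dict with "img" (400x640x3 uint8, red, green, blue), "mtx" (3x3 intrinsics, pixels), "camera_from_world" (4x4, takes a point from world to camera coordinates). Camera axes: x right, y up, looking along -z (the intrinsics and any distortion apply to the point x, -y, -z); pixel columns grow to the right and rows downward; lengths in m; the calibration is good to about 2 mm. The wrist camera is an equidistant fisheye: a pixel r from the principal point sees the ray r / f radians off the axis. A picture is of the moment at which its call begins. There is no depth.
- env.hand_in(): hands the job in, once; it reports no verdict.
The state is a dict: "t": time; "joint_pos": joint angles; "qd": joint speeds; "joint_torque": joint torques, N m; "ee_pos": TCP position; "tcp_rot": TCP orientation; "ft_force": force on the tool from outside, world axes, zero at the start; "torque": the same for the moment, N m; "width": opening from 0.0 (shut) to 1.0 (fully open).
Only numpy, scipy, OpenCV 4.12 (cv2) and the standard library are available. Lean on these libraries where they do the work, as an engineer would, in place of code of your own. Each camera call takes 0.05 s, during which the arm holds its last target. There are 200 camera calls.

TASK

Make up the two work trays for the eyelet workshop from the stock lying between and beyond them: in the tray with two compartments lay the larger hollow punch in the long narrow compartment and the rubber punching pad flat in the wide one; in the tray with three compartments lay the eyelet setter in the long narrow compartment, and stand the larger round die and the pot of eyelets upright, one in each of the two square compartments, whichever way round you like. Everything must rest flat on the tray's floor, not propped on a lip or divider, and be set down, not dropped. Leave the smaller punch and the smaller die where they lie.

Things in the scene. Friction and masses are not known exactly. Their poses are not given: they have to be found in the camera images.
- punch_large (a point): the larger of two hollow punches: steel hand tool lying on its side, eight-sided dark shank 20 mm across the flats, 110 mm long in all; point at the middle of its length, on its axis, half-way up (10 mm above what it lies on). x runs along the tool to its working end, a bright open tube 18 mm wide with a dark window in its side; the shank runs from 51 mm behind the point to 16 mm ahead of it. Grip it across the shank at the point. About 0.2 kg
- punch_small (a point): the smaller hollow punch, not wanted: steel hand tool lying on its side, eight-sided dark shank 13 mm across the flats, 96 mm long in all; point at the middle of its length, on its axis, half-way up (6.5 mm above what it lies on). x runs along the tool to its working end, a bright open tube 10 mm wide with a dark window. It must stay where it is
- setter (a point): the eyelet setter: steel hand tool lying on its side, eight-sided dark shank 16 mm across the flats, 125 mm long in all; point at the middle of its length, on its axis, half-way up (8 mm above what it lies on). x runs along the tool to its working end, a necked bright nose with a thin collar and a slim pilot pin; the shank runs from 58 mm behind the point to 22 mm ahead of it. Grip it across the shank at the point. About 0.14 kg
- die_large (a point): the larger of two dies: a bright steel disc 50 mm in diameter and 24 mm high with a round dish in its top, standing on its flat base; point at its centre, 12 mm above its base; z is up. About 0.36 kg
- die_small (a point): the smaller die, not wanted: a bright steel disc 32 mm in diameter and 18 mm high with a dish in its top; point at its centre, 9 mm up. It must stay where it is
- pad (a point): the punching pad: a dark hard-rubber block 90 x 50 x 25 mm with punch marks in its top; point at its centre, 12.5 mm above its base; its x axis runs along the 90 mm side, z is up. About 0.14 kg
- pot (a point): the pot of eyelets: a closed round pot 48 mm in diameter and 42 mm high, bare aluminium with a ribbed white screw cap that has a sample brass eyelet on top; point at its centre, 21 mm above its base; z is up. About 0.12 kg
- tray_two: plywood tray with TWO compartments, fixed to the table, 172 (x) by 170 mm (y). Origin at the centre of its underside, on the table; z up. Floor 3 mm thick; lips and divider 6 mm thick, tops 8 mm above the table. Long narrow compartment: 160 (x) by 56 mm (y) inside, centred at x 0, y -51 mm; wide one: 160 (x) by 96 mm (y), centred at x 0, y +31 mm
- tray_three: plywood tray with THREE compartments, fixed; outside size, origin, floor and lips as tray_two. Long narrow compartment: 160 (x) by 56 mm (y) inside, centred at x 0, y -51 mm; two square ones: 77 (x) by 96 mm (y), centred at x -41.5 and +41.5 mm, y +31 mm. One tray is left, one right; the stock and a yellow tape measure (30 mm high) lie in any order, about 105 mm apart
Things that resemble listed ones, but are neither listed nor needed, are in the scene too. What is shaped like the part that bears pad but turquoise is not meant.

How it is judged:
By the outcome, as a careful person would: the job done as asked, in the order asked, and still so for the second after the job is handed in, with the robot touching nothing.
It also fails if it takes over 128 s, if anything falls off the work surface, if the arm or the gripper's body presses on something with over 40 N, if the wrist force passes 120 N, or if a joint passes its speed limit or range.

## Working session

There is one attempt and no reset: what is moved stays moved. The work goes in short steps, Python scripts to look and compute and a tool call to move; the robot and the scene stay as the last step left them, time stands still between calls to the robot, and variables do not carry over. Pictures are saved under pics/ and viewed, about 12 in all and at most 16, crops included, and the job is handed in when it is done.

Besides the shell and the picture viewer there is one more tool, called after "Call:" as name([rows], argument=value, ...), one row to a line, values as JSON. play_rows: Moves the arm, as the interface text tells. Its arguments: {"type":"object","properties":{"plan":{"type":"array","items":{"type":"array","items":{"type":"number"}}}},"required":["plan"]}

```bash
mkdir -p pics; ls; python3 - <<'E'
from rig import env
import cv2
s=env.get_state(); print(s, env.tcp_to_grasp)
for n in("top","scene"):
    c=env.read_camera(n); cv2.imwrite(f"pics/{n}0.png",c["img"][:,:,::-1]); print(n,c["mtx"],c["camera_from_world"],c.keys())
E
```

```text
pics
{'t': 0.0, 'joint_pos': array([ 1.05115263,  0.629314  ,  0.0384848 ,  1.51832655, -0.02697168,
        0.99626788, -0.02000253]), 'qd': array([ 0.00052155, -0.00011801,  0.00068073,  0.00022257, -0.00108631,
       -0.00123381,  0.00015735]), 'joint_torque': array([-2.06741511e-04, -5.49725854e+01,  1.14367727e+00, -1.86634129e+01,
       -5.22249355e-02,  2.37251044e-02,  1.71309375e-04]), 'ee_pos': array([ 0.28469297, -0.58363198,  0.20458897]), 'tcp_rot': array([-1.57259191e+00, -6.99000035e-05, -2.68776974e+00]), 'ft_force': array([-0.37282956, -0.15976604,  0.30244771]), 'torque': array([-0.01673862, -0.03058912, -0.01874813]), 'width': 1.000050719207484} 0.0188
top [[385.09648807   0.         316.49979612]
 [  0.         385.09648807 196.43197995]
 [  0.           0.           1.        ]] [[-1.90391576e-04 -9.99989052e-01  4.67534699e-03 -7.12715921e-03]
 [ 9.99212583e-01 -4.74088920e-06  3.96763752e-02 -4.31967143e-01]
 [-3.96759187e-02  4.67921958e-03  9.99201645e-01 -1.13535182e+00]
 [ 0.00000000e+00  0.00000000e+00  0.00000000e+00  1.00000000e+00]] dict_keys(['img', 'mtx', 'camera_from_world'])
scene [[467.65733587   0.         317.05203847]
 [  0.         467.65733587 193.08008624]
 [  0.           0.           1.        ]] [[ 0.24601832  0.96916617  0.01385378 -0.09398161]
 [-0.67274442  0.16044855  0.7222681   0.27026845]
 [ 0.69777499 -0.18701124  0.69147441 -1.35644461]
 [ 0.          0.          0.          1.        ]] dict_keys(['img', 'mtx', 'camera_from_world'])
```

View pics/top0.png

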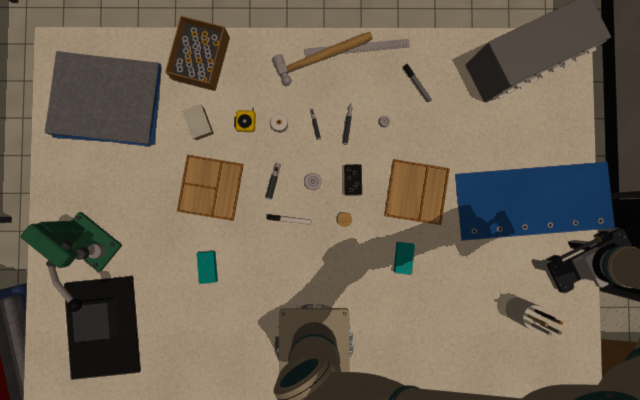

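View pics/scene0.png

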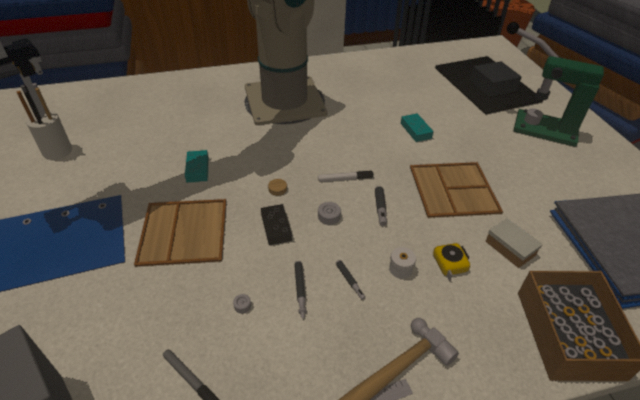

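```bash
cat > h.py <<'E'
import numpy as np, cv2
from scipy.spatial.transform import Rotation as Ro
def ray(c,uv,fish=False):
    K=c["mtx"];T=c["camera_from_world"];uv=np.atleast_2d(uv).astype(float)
    x=(uv-[K[0,2],K[1,2]])/[K[0,0],K[1,1]]
    if fish:
        r=np.linalg.norm(x,axis=1,keepdims=True)+1e-12
        d=np.hstack([x/r*np.sin(r),np.cos(r)])
    else: d=np.hstack([x,np.ones((len(x),1))])
    d=d*[1,-1,-1]
    return -T[:3,:3].T@T[:3,3], d@T[:3,:3]
def onz(c,uv,z,fish=False):
    o,d=ray(c,uv,fish); return (o+d*((z-o[2])/d[:,2])[:,None])[:,:2]
def proj(c,P,fish=False):
    K=c["mtx"];T=c["camera_from_world"];P=np.atleast_2d(P)
    p=(P@T[:3,:3].T+T[:3,3])*[1,-1,-1]
    if fish:
        r=np.linalg.norm(p[:,:2],axis=1,keepdims=True)
        x=p[:,:2]/r*np.arctan2(r,p[:,2:])
    else: x=p[:,:2]/p[:,2:]
    return x*[K[0,0],K[1,1]]+[K[0,2],K[1,2]]
E
python3 - <<'E'
from h import *
im=cv2.imread("pics/top0.png")
cv2.imwrite("pics/c1.png",cv2.resize(im[95:240,172:456],None,fx=2.8,fy=2.8,interpolation=cv2.INTER_CUBIC))
from rig import env
c=env.read_camera("top")
for n,uv,z in [("punchL",(273,181),.01),("setter",(347,124),.008),("pS",(315,124),.006),("dieL",(313,181),.024),("dieS",(384,121),.018),("pot",(279,122),.042),("pad",(352,179),.025),("t3",(210.5,188),.008),("t2",(417,191.5),.008),("tape",(245,121),.03)]:
    print(n,onz(c,uv,z).round(3))
w=env.read_camera("wrist");cv2.imwrite("pics/w0.png",w["img"][:,:,::-1]);print(w["mtx"],w["camera_from_world"])
E
```

```text
punchL [[0.478 0.122]]
setter [[ 0.649 -0.099]]
pS [[ 0.65  -0.003]]
dieL [[0.477 0.003]]
dieS [[ 0.656 -0.208]]
pot [[0.647 0.102]]
pad [[ 0.483 -0.111]]
t3 [[0.457 0.308]]
t2 [[ 0.447 -0.306]]
tape [[0.653 0.203]]
[[309.70691629   0.         317.59127201]
 [  0.         309.70691629 198.24926984]
 [  0.           0.           1.        ]] [[ 4.37694783e-01 -8.99123585e-01 -2.35590546e-04 -6.50040651e-01]
 [ 8.65062924e-01  4.21185406e-01 -2.72523378e-01  2.87729040e-02]
 [ 2.45131424e-01  1.19078260e-01  9.62149132e-01 -3.90675786e-01]
 [ 0.00000000e+00  0.00000000e+00  0.00000000e+00  1.00000000e+00]]
```

View pics/c1.png

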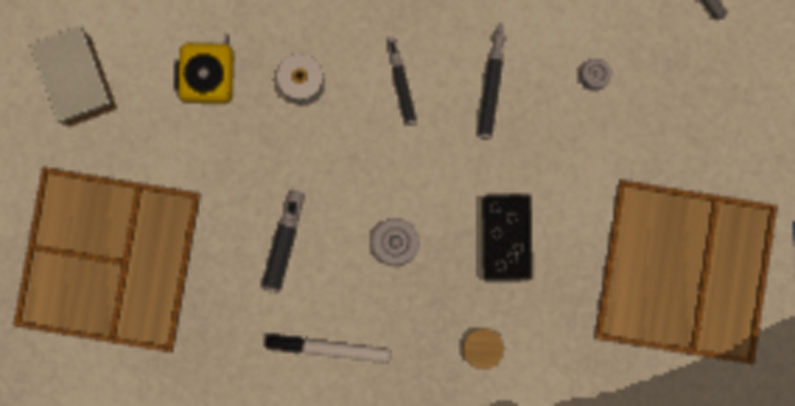

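Candidates in the top view: the punches are the large one at (273,181) with a wide tube, the small one at (315,124), and a pen decoy at (289,218). The setter is at (347,124), with a collar and pin. The large die is at (313,181) and the small one at (384,121), with a wooden disc at (344,219) as a decoy. The pot is at (279,122). The pad is the dark block at (352,179), and the turquoise blocks at (206,267) and (404,258) are decoys. tray_three is on the left at (210,188) and tray_two on the right at (417,191). The crop agrees with the descriptions.

```bash
cat > meas.py <<'E'
from h import *
from rig import env
ROI=dict(punchL=(258,158,290,204,.010),setter=(333,98,362,148,.008),pS=(304,104,326,144,.006),dieL=(298,168,329,196,.016),
 dieS=(374,113,394,131,.012),pot=(266,109,293,136,.03),pad=(338,160,366,200,.018),t3=(172,148,250,228,.007),t2=(380,152,455,230,.007))
def run():
    c=env.read_camera("top"); im=c["img"]; k=3
    for n,(a,b,u,v,z) in ROI.items():
        p=cv2.resize(im[b:v,a:u],None,fx=k,fy=k,interpolation=cv2.INTER_CUBIC)
        bg=np.median(im[b:v,a:u].reshape(-1,3),0) if n[0]!='t' else None
        if bg is None:
            h=cv2.cvtColor(p,cv2.COLOR_RGB2HSV); m=(h[...,1]>105)
        else: m=np.abs(p.astype(float)-bg).max(2)>(30)
        m=cv2.morphologyEx(m.astype(np.uint8),cv2.MORPH_OPEN,np.ones((3,3)))
        cs,_=cv2.findContours(m,cv2.RETR_EXTERNAL,cv2.CHAIN_APPROX_NONE)
        if not cs: print(n,"none");continue
        q=max(cs,key=cv2.contourArea)[:,0]
        pts=onz(c,(q+.5)/k-.5+[a,b],z)*1000
        (x,y),(w,l),an=cv2.minAreaRect(pts.astype(np.float32))
        # angle of long side vs world x
        if w<l: an+=90; w,l=l,w
        print(n,np.round([x,y,w,l],1),"yaw",round((an+90)%180-90,1))
if __name__=="__main__": run()
E
python3 meas.py
```

```text
punchL [479.  123.2 110.4  24.5] yaw -14.6
setter [649.9 -98.1 125.5  21.9] yaw -8.3
pS [650.4  -1.6  97.4  17.7] yaw 12.4
dieL [477.5   3.4  33.   32.7] yaw -59.1
dieS [ 655.9 -206.8   34.    33.1] yaw -90.0
pot [634.2 106.   54.7  29.7] yaw 85.5
pad [ 481.8 -110.6  117.6   81.9] yaw -0.1
t3 [459.5 310.5 173.  172.2] yaw -9.5
t2 [ 446.2 -305.9  173.7  172.5] yaw -9.2
```

Call:
play_rows([
  [0, 0.118, 0, 0, 0, 0, 0],
  [0, 0.118, 0, 0, 0, 0, 0],
  [0, 0.118, 0, 0, 0, 0, 0],
  [0, 0.118, 0, 0, 0, 0, 0],
  [0, 0.118, 0, 0, 0, 0, 0],
  [0, 0.118, 0, 0, 0, 0, 0],
  [0, 0, 0, 0, 0, -4.1, 0],
  [0, 0, 0, 0, 0, -4.1, 0],
  [0, 0, 0, 0, 0, -4.1, 0],
  [0, 0, 0, 0, 0, -4.1, 0],
  [0, 0, 0, 0, 0, -4.1, 0],
  [0, 0, 0, 0, 0, -4.1, 0],
])

```text
t: 1.25
ee_pos: [0.3512, -0.3511, 0.2013]
tcp_rot: [-1.564, -0.003, 2.834]
ft_force: [1.0, 0.2, 0.3]
width: 1.002
```

```bash
cat > to.py <<'E'
# usage: to.py x y z yawdeg (mm) : remaining turn (tool frame) and shift along tool axes, cm
import sys; from h import *; from rig import env
s=env.get_state(); R0=Ro.from_euler('xyz',s["tcp_rot"]); x,y,z,yaw=map(float,sys.argv[1:5])
Rt=Ro.from_euler('xyz',[-90,0,yaw],degrees=True)
if (R0.inv()*Rt).magnitude()>np.pi/2: Rt=Rt*Ro.from_rotvec([0,np.pi,0])
d=np.array([x,y,z])/1000-s["ee_pos"]
print("t",round(s["t"],2),"pos",(s["ee_pos"]*1000).round(1),"w",round(s["width"],3),"F",s["ft_force"].round(1),"q7",s["joint_pos"].round(2))
print("turn",(R0.inv()*Rt).as_rotvec().round(3),"shift now-axes",(R0.inv().apply(d)*100).round(2),"target-axes",(Rt.inv().apply(d)*100).round(2))
E
python3 to.py 479 123.2 100 -14.6
```

```text
t 1.25 pos [ 351.2 -351.1  201.3] w 1.002 F [1.  0.2 0.3] q7 [ 0.54  0.43  0.26  1.95 -0.14  0.79 -1.  ]
turn [-0.006 -0.052  0.003] shift now-axes [  2.14   9.82 -49.14] target-axes [ -0.41  10.13 -49.12]
```

Call:
play_rows([
  [0, -0.05, 0, 0, 0, -4, 0],
  [0, 0, 0, 0, 0, -4.1, 0],
  [0, 0, 0, 0, 0, -4.1, 0],
  [0, 0, 0, 0, 0, -4.1, 0],
  [0, 0, 0, 0, 0, -4.1, 0],
  [0, 0, 0, 0, 0, -4.1, 0],
  [0, 0, 0, 0, 0, -4.1, 0],
  [0, 0, 0, 0, 0, -4.1, 0],
  [0, 0, 0, 0, 0, -4.1, 0],
  [0, 0, 0, 0, 0, -4, 0],
  [0, 0, 0, 0, 0, -4, 0],
  [0, 0, 0, 0, 0, -3, 0],
])

```text
t: 2.25
ee_pos: [0.4741, 0.1258, 0.2009]
tcp_rot: [-1.568, 0.004, 2.889]
ft_force: [-0.2, 0.4, 0.1]
width: 1.0
```

```bash
python3 to.py 479 123.2 100 -14.6
```

```text
t 2.25 pos [474.1 125.8 200.9] w 1.0 F [-0.2  0.4  0.1] q7 [-0.45  0.41  0.18  1.96 -0.1   0.77 -2.04]
turn [-0.003  0.002 -0.004] shift now-axes [-0.5 10.1  0.1] target-axes [-0.54 10.09  0.13]
```

Call:
play_rows([
  [0, 0, 0, -0.5, 2, 0.1, 0],
  [0, 0, 0, 0, 2, 0, 0],
  [0, 0, 0, 0, 0, 0, 0],
])

```text
t: 2.5
ee_pos: [0.4817, 0.1362, 0.1607]
tcp_rot: [-1.576, 0.008, 2.906]
ft_force: [-0.5, -0.3, 0.4]
width: 1.001
```

```bash
python3 to.py 479 123.2 5.5 -14.6; python3 - <<'E'
from h import *
from rig import env
c=env.read_camera("wrist");im=c["img"][:,:,::-1].copy()
for P in [(.479,.1232,.02),(.479,.1232,.01),(.65,-.098,.016),(.4775,.0034,.024),(.647,.102,.042),(.482,-.111,.025)]:
    u=proj(c,P,True)[0]; print(P,u.round(1)); cv2.circle(im,tuple(int(round(v)) for v in u),2,(0,0,255),-1)
cv2.imwrite("pics/w1.png",im)
E
```

```text
t 2.5 pos [481.7 136.2 160.7] w 1.001 F [-0.5 -0.3  0.4] q7 [-0.44  0.48  0.16  1.99 -0.12  0.67 -2.02]
turn [ 0.005  0.019 -0.008] shift now-axes [ 0.09 15.51  1.4 ] target-axes [-0.06 15.52  1.32]
(0.479, 0.1232, 0.02) [329.5 188.6]
(0.479, 0.1232, 0.01) [329.2 186.4]
(0.65, -0.098, 0.016) [480.4   6.2]
(0.4775, 0.0034, 0.024) [437.  166.2]
(0.647, 0.102, 0.042) [311.1  23.5]
(0.482, -0.111, 0.025) [520.4 143.8]
```

View pics/w1.png

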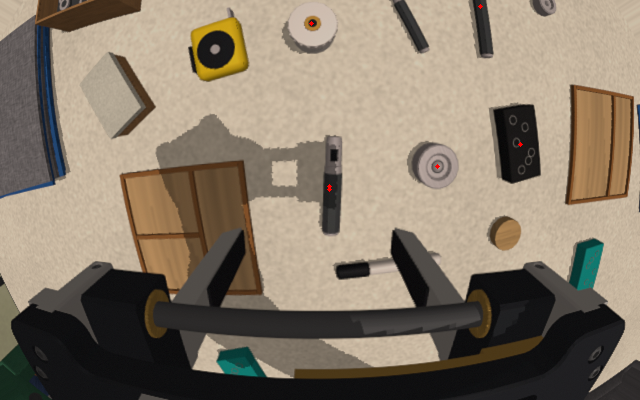

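The wrist view shows the reprojected marks landing on the large punch (330,187), die (437,166), pot eyelet (311,23), pad (520,143) and setter. The measurements agree, so I'm descending.

Call:
play_rows([
  [0, 0.02, 0, 0, 2, 1.3, 0],
  [0, 0, 0, 0, 3.5, 0, 0],
  [0, 0, 0, 0, 3, 0, 0],
  [0, 0, 0, 0, 2, 0, 0],
  [0, 0, 0, 0, 1, 0, 0],
  [0, 0, 0, 0, 0.3, 0, 0],
  [0, 0, 0, 0, 0, 0, 0],
])

```text
t: 3.13
ee_pos: [0.4881, 0.1198, 0.0476]
tcp_rot: [-1.582, 0.022, 2.877]
ft_force: [0.4, 0.6, 0.0]
width: 1.0
```

```bash
python3 to.py 479 123.2 5.5 -14.6
```

```text
t 3.13 pos [488.1 119.8  47.6] w 1.0 F [0.4 0.6 0. ] q7 [-0.37  0.67  0.1   2.08 -0.17  0.37 -1.97]
turn [ 0.011 -0.01  -0.022] shift now-axes [ 1.06  4.19 -0.04] target-axes [ 0.97  4.21 -0.1 ]
```

Call:
play_rows([
  [0.01, -0.01, -0.02, 0.9, 1, -0.1, 0],
  [0, 0, 0, 0, 1, 0, 0],
  [0, 0, 0, 0, 0.8, 0, 0],
  [0, 0, 0, 0, 0, 0, 0],
  [0, 0, 0, 0, 0, 0, 0],
])

```text
t: 3.55
ee_pos: [0.4824, 0.1237, 0.0206]
tcp_rot: [-1.574, 0.006, 2.887]
ft_force: [-0.3, 0.0, -0.6]
width: 1.004
```

```bash
python3 to.py 479 123.2 5.5 -14.6
```

```text
t 3.55 pos [482.4 123.7  20.6] w 1.004 F [-0.3  0.  -0.6] q7 [-0.37  0.72  0.09  2.09 -0.17  0.33 -1.96]
turn [ 0.003 -0.    -0.006] shift now-axes [0.32 1.5  0.14] target-axes [0.31 1.51 0.13]
```

Call:
play_rows([
  [0, 0, 0, 0.3, 0.8, 0.1, 0],
  [0, 0, 0, 0, 0.6, 0, 0],
  [0, 0, 0, 0, 0.1, 0, 0],
  [0, 0, 0, 0, 0, 0, 0],
])

```text
t: 3.88
ee_pos: [0.4793, 0.1237, 0.0045]
tcp_rot: [-1.574, 0.006, 2.887]
ft_force: [0.6, -0.5, -0.2]
width: 1.001
```

```bash
python3 to.py 479 123.2 5.5 -14.6
```

```text
t 3.88 pos [479.3 123.7   4.5] w 1.001 F [ 0.6 -0.5 -0.2] q7 [-0.36  0.75  0.08  2.1  -0.18  0.29 -1.96]
turn [ 0.004  0.    -0.006] shift now-axes [ 0.01 -0.1   0.05] target-axes [ 0.02 -0.1   0.06]
```

Call:
play_rows([
  [0, 0, 0, 0, -0.1, 0, 1],
  [0, 0, 0, 0, 0, 0, 1],
  [0, 0, 0, 0, 0, 0, 1],
  [0, 0, 0, 0, 0, 0, 1],
  [0, 0, 0, 0, 0, 0, 1],
  [0, 0, 0, 0, 0, 0, 1],
  [0, 0, 0, 0, 0, 0, 1],
  [0, 0, 0, 0, 0, 0, 1],
])

```text
t: 4.55
ee_pos: [0.48, 0.1237, 0.0062]
tcp_rot: [-1.575, 0.008, 2.887]
ft_force: [-0.5, 0.4, 0.3]
width: 0.468
```

```bash
python3 to.py 479 123.2 5.5 -14.6
```

```text
t 4.55 pos [480.  123.7   6.2] w 0.468 F [-0.5  0.4  0.3] q7 [-0.36  0.75  0.08  2.1  -0.18  0.29 -1.96]
turn [ 0.004 -0.    -0.008] shift now-axes [0.09 0.07 0.08] target-axes [0.09 0.07 0.08]
```

Call:
play_rows([
  [0, 0, 0, 0, 0, 0, 1],
  [0, 0, 0, 0, 0, 0, 1],
  [0, 0, 0, 0, 0, 0, 1],
  [0, 0, 0, 0, 0, 0, 1],
  [0, 0, 0, 0, 0, 0, 1],
  [0, 0, 0, 0, -0.5, 0, 1],
  [0, 0, 0, 0, -1.5, 0, 1],
  [0, 0, 0, 0, -3, 0, 1],
  [0, 0, 0, 0, -1, 0, 1],
  [0, 0, 0, 0, 0, 0, 1],
])

```text
t: 5.38
ee_pos: [0.4775, 0.123, 0.0677]
tcp_rot: [-1.572, 0.003, 2.886]
ft_force: [-0.1, -0.3, -1.8]
width: 0.207
```

```bash
python3 to.py 438 -356.2 80 -9.2
```

```text
t 5.38 pos [477.5 123.   67.7] w 0.207 F [-0.1 -0.3 -1.8] q7 [-0.39  0.63  0.12  2.08 -0.16  0.44 -1.97]
turn [ 0.001 -0.095 -0.003] shift now-axes [-8.28 -1.29 47.37] target-axes [-3.76 -1.23 47.94]
```

Call:
play_rows([
  [0, -0.09, 0, 0, -0.5, 2.5, 1],
  [0, 0, 0, -0.35, -0.3, 4.1, 1],
  [0, 0, 0, -0.35, 0, 4.1, 1],
  [0, 0, 0, -0.35, 0, 4.1, 1],
  [0, 0, 0, -0.35, 0, 4.1, 1],
  [0, 0, 0, -0.35, 0, 4.1, 1],
  [0, 0, 0, -0.35, 0, 4.1, 1],
  [0, 0, 0, -0.35, 0, 4.1, 1],
  [0, 0, 0, -0.35, 0, 4.1, 1],
  [0, 0, 0, -0.35, 0, 4.1, 1],
  [0, 0, 0, -0.35, 0, 3.5, 1],
  [0, 0, 0, -0.2, 0, 2, 1],
])

```text
t: 6.38
ee_pos: [0.4434, -0.3293, 0.0676]
tcp_rot: [-1.581, 0.003, 3.002]
ft_force: [-0.1, -0.5, -1.2]
width: 0.207
```

```bash
python3 to.py 438 -356.2 8.5 -9.2
```

```text
t 6.38 pos [ 443.4 -329.3   67.6] w 0.207 F [-0.1 -0.5 -1.2] q7 [ 0.62  0.68 -0.04  1.91  0.03  0.55 -1.15]
turn [ 0.01   0.021 -0.002] shift now-axes [0.17 5.88 2.8 ] target-axes [0.1  5.91 2.74]
```

Call:
play_rows([
  [0.01, 0.02, 0, 0.1, 0, 1.5, 1],
  [0, 0, 0, 0, 0.5, 0.6, 1],
  [0, 0, 0, 0, 1.5, 0, 1],
  [0, 0, 0, 0, 1.2, 0, 1],
  [0, 0, 0, 0, 0.4, 0, 1],
  [0, 0, 0, 0, 0, 0, 1],
  [0, 0, 0, 0, 0, 0, 1],
])

```text
t: 6.97
ee_pos: [0.4358, -0.3515, 0.026]
tcp_rot: [-1.572, -0.002, 2.974]
ft_force: [0.0, -0.4, -1.5]
width: 0.211
```

```bash
python3 to.py 438 -356.2 8.5 -9.2
```

```text
t 6.97 pos [ 435.8 -351.5   26. ] w 0.211 F [ 0.  -0.4 -1.5] q7 [ 0.65  0.76 -0.03  1.91  0.04  0.48 -1.15]
turn [ 0.001 -0.007  0.002] shift now-axes [-0.3   1.75  0.43] target-axes [-0.29  1.75  0.43]
```

Call:
play_rows([
  [0, 0, 0, -0.2, 0.4, 0.3, 1],
  [0, 0, 0, 0, 0.6, 0, 1],
  [0, 0, 0, 0, 0.4, 0, 1],
  [0, 0, 0, 0, 0.1, 0, 1],
  [0, 0, 0, 0, 0, 0, 1],
  [0, 0, 0, 0, 0, 0, 1],
])

```text
t: 7.47
ee_pos: [0.4397, -0.3527, 0.0109]
tcp_rot: [-1.573, -0.0, 2.979]
ft_force: [-0.0, -0.1, -1.8]
width: 0.21
```

```bash
python3 to.py 438 -356.2 8.5 -9.2
```

```text
t 7.47 pos [ 439.7 -352.7   10.9] w 0.21 F [-0.  -0.1 -1.8] q7 [ 0.65  0.79 -0.03  1.9   0.04  0.45 -1.15]
turn [ 0.002 -0.002  0.   ] shift now-axes [0.11 0.24 0.37] target-axes [0.11 0.24 0.37]
```

Call:
play_rows([
  [0, 0, 0, 0, 0, 0.3, 1],
  [0, 0, 0, 0, 0.1, 0, 1],
  [0, 0, 0, 0, 0.1, 0, 1],
  [0, 0, 0, 0, 0, 0, 1],
])

```text
t: 7.8
ee_pos: [0.4394, -0.3566, 0.0094]
tcp_rot: [-1.572, 0.001, 2.978]
ft_force: [0.8, 0.2, -1.0]
width: 0.211
```

Call:
play_rows([
  [0, 0, 0, 0, 0.1, 0, 1],
  [0, 0, 0, 0, 0, 0, 1],
  [0, 0, 0, 0, 0, 0, 1],
])

```text
t: 8.05
ee_pos: [0.4396, -0.3569, 0.0098]
tcp_rot: [-1.571, 0.002, 2.978]
ft_force: [-0.6, -0.4, -0.8]
width: 0.21
```

Call:
play_rows([
  [0, 0, 0, 0, 0.15, 0, 1],
  [0, 0, 0, 0, 0.1, 0, 1],
  [0, 0, 0, 0, 0, 0, 1],
])

```text
t: 8.3
ee_pos: [0.4399, -0.3571, 0.0096]
tcp_rot: [-1.571, 0.003, 2.977]
ft_force: [-0.4, 0.6, -1.8]
width: 0.21
```

Call:
play_rows([
  [0, 0, 0, 0, 0.25, 0, 1],
  [0, 0, 0, 0, 0.25, 0, 1],
])

```text
t: 8.47
ee_pos: [0.4402, -0.3573, 0.0091]
tcp_rot: [-1.57, 0.003, 2.977]
ft_force: [-6.4, 4.6, 32.6]
width: 0.21
```

```bash
python3 - <<'E'
from h import *
from rig import env
s=env.get_state();print(s["ee_pos"],s["ft_force"])
c=env.read_camera("top");im=c["img"][:,:,::-1]
w=env.read_camera("wrist")["img"][:,:,::-1]
a=cv2.resize(im[150:235,375:460],(400,400),interpolation=2)
cv2.imwrite("pics/p2.png",np.hstack([a,cv2.resize(w[100:300,220:420],(400,400))]))
s=env.get_state();print(s["ee_pos"],s["ft_force"])
E
```

```text
[ 0.44017513 -0.35728109  0.00907679] [-6.44504658  4.57399842 32.57553488]
[ 0.44017985 -0.35731947  0.00915684] [-5.29933857  3.73316421 26.05498763]
```

View pics/p2.png

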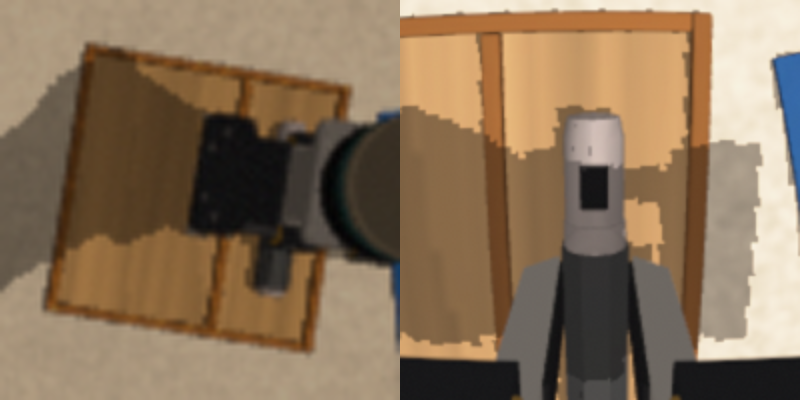

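The punch is on the narrow compartment's floor, centred between the divider and the lip (right half, around (595,200)). The force shows contact, so I'm releasing.

Call:
play_rows([
  [0, 0, 0, 0, 0, 0, 0.8],
  [0, 0, 0, 0, 0, 0, 0.7],
  [0, 0, 0, 0, 0, 0, 0.68],
  [0, 0, 0, 0, -0.5, 0, 0.68],
  [0, 0, 0, 0, -1.5, 0, 0.68],
  [0, 0, 0, 0, -3, 0, 0.5],
  [0, 0, 0, 0, -3, 0, 0],
  [0, 0, 0, 0, -2, -2, 0],
  [0, 0, 0, 0, 0, -3, 0],
  [0, 0, 0, 0, 0, -4, 0],
  [0, 0, 0, 0, 0, -4, 0],
  [0, 0, 0, 0, 0, -4, 0],
])

```text
t: 9.57
ee_pos: [0.4679, -0.1976, 0.1131]
tcp_rot: [-1.563, 0.008, 2.956]
ft_force: [1.8, -0.5, -0.4]
width: 0.784
```

```bash
python3 to.py 482 -110.8 7 0; python3 - <<'E'
from h import *
from rig import env
c=env.read_camera("top");im=c["img"]
for n,(a,b,u,v,z),f in [("pad",(334,156,370,204,.022),lambda p:p.max(2)<60),("pot",(266,109,293,136,.042),lambda p:(p.min(2)>135))]:
    p=cv2.resize(im[b:v,a:u],None,fx=3,fy=3,interpolation=2); m=f(p).astype(np.uint8)
    q=max(cv2.findContours(m,0,1)[0],key=cv2.contourArea)[:,0]
    print(n,cv2.minAreaRect((onz(c,(q+.5)/3-.5+[a,b],z)*1000).astype(np.float32)))
E
python3 meas.py
```

```text
t 9.57 pos [ 467.9 -197.6  113.1] w 0.784 F [ 1.8 -0.5 -0.4] q7 [ 0.34  0.56  0.    2.01  0.01  0.56 -1.43]
turn [-0.008 -0.186 -0.007] shift now-axes [ 0.3  10.55 -8.87] target-axes [-1.41 10.61 -8.68]
pad ((491.23553466796875, -125.51483917236328), (107.26349639892578, 74.87307739257812), 0.0017850404838100076)
pot ((648.490234375, 102.84040832519531), (41.99409866333008, 42.6002082824707), 0.0574672557413578)
punchL [430.2 104.   61.2  37.6] yaw -89.9
setter [649.9 -98.3 125.7  21.9] yaw -8.6
pS [650.   -1.3  98.1  17.9] yaw 13.4
dieL [488.7  24.9  56.3  47.3] yaw 0.0
dieS [ 655.9 -206.8   33.9   33.2] yaw 89.6
pot [636.  106.3  55.4  33.1] yaw 80.0
pad [ 481.7 -110.4  117.4   81.7] yaw -0.0
t3 [459.6 310.6 172.9 172.1] yaw -9.5
t2 [ 412.5 -235.5   82.8   44.4] yaw -8.8
```

```bash
python3 - <<'E'
from h import *
from rig import env
c=env.read_camera("top");im=cv2.imread("pics/top0.png")
a,b,u,v=334,156,370,204
p=cv2.resize(im[b:v,a:u],None,fx=3,fy=3,interpolation=2)
for t in(45,60,75):
    q=max(cv2.findContours((p.max(2)<t).astype(np.uint8),0,1)[0],key=cv2.contourArea)[:,0]
    print(cv2.minAreaRect((onz(c,(q+.5)/3-.5+[a,b],.025)*1000).astype(np.float32)))
E
python3 to.py 482 -110.8 60 0
```

```text
((481.4653625488281, -112.77445220947266), (86.46021270751953, 49.16505432128906), 0.8845270276069641)
((481.5982666015625, -112.35102844238281), (88.26103210449219, 50.94377899169922), 0.0011931104818359017)
((481.4908447265625, -112.29246520996094), (90.30371856689453, 52.22108459472656), 0.710678219795227)
t 9.72 pos [ 468.8 -194.2  112.8] w 0.903 F [-0.8 -1.1 -0.4] q7 [ 0.34  0.56 -0.    2.01  0.01  0.57 -1.42]
turn [-0.006 -0.176 -0.006] shift now-axes [ 0.2   5.24 -8.47] target-axes [-1.32  5.28 -8.34]
```

Call:
play_rows([
  [0, -0.1, 0, 0, 0, -2, 0],
  [0, -0.06, 0, 0, 1, -3, 0],
  [0, 0, 0, -0.6, 2, -2, 0],
  [0, 0, 0, -0.5, 1.5, -1, 0],
  [0, 0, 0, 0, 0.5, 0, 0],
  [0, 0, 0, 0, 0, 0, 0],
  [0, 0, 0, 0, 0, 0, 0],
])

```text
t: 10.3
ee_pos: [0.488, -0.1227, 0.061]
tcp_rot: [-1.558, 0.008, 3.123]
ft_force: [0.1, -0.2, -0.4]
width: 1.0
```

```bash
python3 to.py 481.6 -112.4 6.5 0.7
```

```text
t 10.3 pos [ 488.  -122.7   61. ] w 1.0 F [ 0.1 -0.2 -0.4] q7 [ 0.19  0.65 -0.02  2.06  0.05  0.43 -1.46]
turn [-0.013 -0.031 -0.008] shift now-axes [ 0.7   5.44 -1.09] target-axes [ 0.62  5.45 -1.03]
```

Call:
play_rows([
  [-0.013, -0.03, -0.008, 0.6, 0.5, -1, 0],
  [0, 0, 0, 0, 1, 0, 0],
  [0, 0, 0, 0, 1, 0, 0],
  [0, 0, 0, 0, 0.3, 0, 0],
  [0, 0, 0, 0, 0, 0, 0],
  [0, 0, 0, 0, 0, 0, 0],
])

```text
t: 10.8
ee_pos: [0.4811, -0.118, 0.0317]
tcp_rot: [-1.569, 0.001, -3.136]
ft_force: [-0.7, -0.5, 0.1]
width: 1.002
```

```bash
python3 to.py 481.6 -112.4 6.5 0.7
```

```text
t 10.8 pos [ 481.1 -118.    31.7] w 1.002 F [-0.7 -0.5  0.1] q7 [ 0.2   0.7  -0.03  2.08  0.06  0.36 -1.44]
turn [-0.002 -0.007 -0.001] shift now-axes [-0.05  2.52 -0.56] target-axes [-0.05  2.52 -0.56]
```

Call:
play_rows([
  [0, 0, 0, 0, 0.3, -0.5, 0],
  [0, 0, 0, 0, 1, 0, 0],
  [0, 0, 0, 0, 0.8, 0, 0],
  [0, 0, 0, 0, 0.2, 0, 0],
  [0, 0, 0, 0, 0, 0, 0],
  [0, 0, 0, 0, 0, 0, 0],
])

```text
t: 11.3
ee_pos: [0.4816, -0.1124, 0.0063]
tcp_rot: [-1.569, 0.002, -3.136]
ft_force: [-0.2, 0.2, -0.3]
width: 1.002
```

```bash
python3 to.py 481.6 -112.4 6.5 0.7
```

```text
t 11.3 pos [ 481.6 -112.4    6.3] w 1.002 F [-0.2  0.2 -0.3] q7 [ 0.19  0.75 -0.03  2.09  0.06  0.3  -1.46]
turn [-0.002 -0.006 -0.002] shift now-axes [-0.   -0.02  0.  ] target-axes [-0.   -0.02  0.  ]
```

Call:
play_rows([
  [0, 0, 0, 0, 0, 0, 1],
  [0, 0, 0, 0, 0, 0, 1],
  [0, 0, 0, 0, 0, 0, 1],
  [0, 0, 0, 0, 0, 0, 1],
  [0, 0, 0, 0, 0, 0, 1],
  [0, 0, 0, 0, 0, 0, 1],
  [0, 0, 0, 0, 0, 0, 1],
  [0, 0, 0, 0, 0, 0, 1],
  [0, 0, 0, 0, 0, 0, 1],
  [0, 0, 0, 0, 0, 0, 1],
])

```text
t: 12.13
ee_pos: [0.4823, -0.1129, 0.0071]
tcp_rot: [-1.568, 0.003, -3.136]
ft_force: [-0.7, 0.6, 0.4]
width: 0.531
```

Call:
play_rows([
  [0, 0, 0, 0, -0.5, 0, 1],
  [0, 0, 0, 0, -1.5, 0, 1],
  [0, 0, 0, 0, -3, 0, 1],
  [0, 0, 0, 0, -1.5, 0, 1],
  [0, 0, 0, 0, 0, 0, 1],
])

```text
t: 12.55
ee_pos: [0.4798, -0.112, 0.0735]
tcp_rot: [-1.57, -0.003, -3.136]
ft_force: [0.4, -0.1, -1.5]
width: 0.533
```

```bash
python3 to.py 451.2 -275.3 60 -9.2
```

```text
t 12.55 pos [ 479.8 -112.    73.5] w 0.533 F [ 0.4 -0.1 -1.5] q7 [ 0.2   0.62 -0.04  2.07  0.05  0.46 -1.45]
turn [-0.001  0.166  0.002] shift now-axes [ 2.95  1.38 16.31] target-axes [ 0.21  1.35 16.58]
```

Call:
play_rows([
  [0, 0.1, 0, 0, 0, 1, 1],
  [0, 0.06, 0, 0, 0, 2, 1],
  [0, 0, 0, 0, 0, 4, 1],
  [0, 0, 0, 0, 0, 4, 1],
  [0, 0, 0, 0, 0, 3, 1],
  [0, 0, 0, 0, 0, 1.5, 1],
  [0, 0, 0, 0, 0.5, 0, 1],
  [0, 0, 0, 0, 0.5, 0, 1],
  [0, 0, 0, 0, 0, 0, 1],
])

```text
t: 13.3
ee_pos: [0.4569, -0.2675, 0.0588]
tcp_rot: [-1.572, -0.004, 2.986]
ft_force: [-0.2, 0.1, -1.5]
width: 0.531
```

```bash
python3 to.py 451.2 -275.3 10.1 -9.2
```

```text
t 13.3 pos [ 456.9 -267.5   58.8] w 0.531 F [-0.2  0.1 -1.5] q7 [ 0.5   0.68 -0.03  1.97  0.04  0.5  -1.29]
turn [0.001 0.005 0.004] shift now-axes [0.43 4.87 0.86] target-axes [0.44 4.87 0.86]
```

Call:
play_rows([
  [0, 0, 0, 0.4, 0.5, 0.8, 1],
  [0, 0, 0, 0, 1.5, 0, 1],
  [0, 0, 0, 0, 1.3, 0, 1],
  [0, 0, 0, 0, 0.8, 0, 1],
  [0, 0, 0, 0, 0.1, 0, 1],
  [0, 0, 0, 0, 0, 0, 1],
  [0, 0, 0, 0, 0, 0, 1],
])

```text
t: 13.88
ee_pos: [0.4515, -0.2662, 0.0126]
tcp_rot: [-1.578, -0.008, 3.0]
ft_force: [-0.4, -0.0, -1.2]
width: 0.531
```

```bash
python3 to.py 451.2 -275.3 10.1 -9.2
```

```text
t 13.88 pos [ 451.5 -266.2   12.6] w 0.531 F [-0.4 -0.  -1.2] q7 [ 0.51  0.76 -0.04  2.    0.05  0.4  -1.28]
turn [0.007 0.019 0.008] shift now-axes [-0.1   0.24  0.91] target-axes [-0.11  0.25  0.91]
```

Call:
play_rows([
  [0.007, 0.018, 0.008, -0.1, 0, 0.85, 1],
  [0, 0, 0, 0, 0, 0, 1],
  [0, 0, 0, 0, 0, 0, 1],
  [0, 0, 0, 0, 0.2, 0, 1],
  [0, 0, 0, 0, 0.05, 0, 1],
  [0, 0, 0, 0, 0, 0, 1],
])

```text
t: 14.38
ee_pos: [0.4531, -0.2764, 0.0122]
tcp_rot: [-1.568, 0.005, 2.98]
ft_force: [-0.2, 0.3, -0.7]
width: 0.528
```

```bash
python3 to.py 451.2 -275.3 10.1 -9.2
```

```text
t 14.38 pos [ 453.1 -276.4   12.2] w 0.528 F [-0.2  0.3 -0.7] q7 [ 0.51  0.76 -0.03  2.    0.05  0.38 -1.29]
turn [-0.003 -0.001 -0.005] shift now-axes [ 0.2   0.21 -0.08] target-axes [ 0.2   0.21 -0.08]
```

Call:
play_rows([
  [0, 0, 0, 0, 0.15, 0, 1],
  [0, 0, 0, 0, 0.15, 0, 1],
])

```text
t: 14.55
ee_pos: [0.4534, -0.2766, 0.01]
tcp_rot: [-1.568, 0.006, 2.98]
ft_force: [-3.0, 1.7, 24.7]
width: 0.528
```

Call:
play_rows([
  [0, 0, 0, 0, 0, 0, 0.4],
  [0, 0, 0, 0, 0, 0, 0.38],
  [0, 0, 0, 0, 0, 0, 0.38],
  [0, 0, 0, 0, -0.5, 0, 0.38],
  [0, 0, 0, 0, -1.5, 0, 0.38],
  [0, 0, 0, 0, -3, 0, 0.3],
  [0, 0, 0, 0, -3, 0, 0],
  [0, 0, 0, 0, -2, -2, 0],
  [0, 0, 0, 2, 0, -3, 0],
  [0, 0, 0, 0, 0, -4, 0],
])

```text
t: 15.38
ee_pos: [0.4468, -0.1916, 0.115]
tcp_rot: [-1.563, 0.008, 2.965]
ft_force: [-0.5, 0.4, -1.3]
width: 0.939
```

```bash
python3 to.py 649.9 -98.3 60 -8.5
```

```text
t 15.38 pos [ 446.8 -191.6  115. ] w 0.939 F [-0.5  0.4 -1.3] q7 [ 0.35  0.53 -0.02  2.06  0.03  0.53 -1.43]
turn [-0.008 -0.028 -0.008] shift now-axes [-18.31   5.55 -12.8 ] target-axes [-18.71   5.5  -12.23]
```

Call:
play_rows([
  [-0.008, -0.025, -0.008, -2, 0, -1, 0],
  [0, 0, 0, -3.5, 0, -2.2, 0],
  [0, 0, 0, -3.5, 0, -2.2, 0],
  [0, 0, 0, -3.5, 0.5, -2.2, 0],
  [0, 0, 0, -3, 1, -2.2, 0],
  [0, 0, 0, -2, 1.5, -1.5, 0],
  [0, 0, 0, -0.7, 1, -0.5, 0],
  [0, 0, 0, 0, 0.5, 0, 0],
  [0, 0, 0, 0, 0, 0, 0],
])

```text
t: 16.13
ee_pos: [0.6496, -0.086, 0.0728]
tcp_rot: [-1.576, 0.002, 3.002]
ft_force: [-1.2, 0.0, 0.4]
width: 1.001
```

```bash
python3 to.py 649.9 -98.3 6 -8.5; python3 - <<'E'
from h import *
from rig import env
c=env.read_camera("wrist");im=c["img"][:,:,::-1].copy()
for P in [(.6499,-.0983,.016),(.6485,.1028,.042),(.4775,.0034,.024)]:
    u=proj(c,P,True)[0]; cv2.circle(im,tuple(int(round(v)) for v in u),2,(0,0,255),-1)
cv2.imwrite("pics/w2.png",im)
t=env.read_camera("top")["img"][:,:,::-1]
cv2.imwrite("pics/t2.png",cv2.resize(t[145:240,170:460],None,fx=2.7,fy=2.7,interpolation=2))
E
```

```text
t 16.13 pos [649.6 -86.   72.8] w 1.001 F [-1.2  0.   0.4] q7 [ 0.1   0.79 -0.01  1.61  0.01  0.74 -1.62]
turn [ 0.006  0.008 -0.002] shift now-axes [-0.19  6.67  1.26] target-axes [-0.21  6.68  1.22]
```

View pics/w2.png

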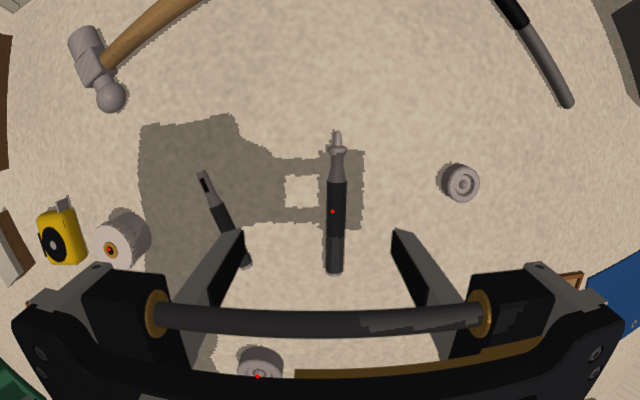

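View pics/t2.png

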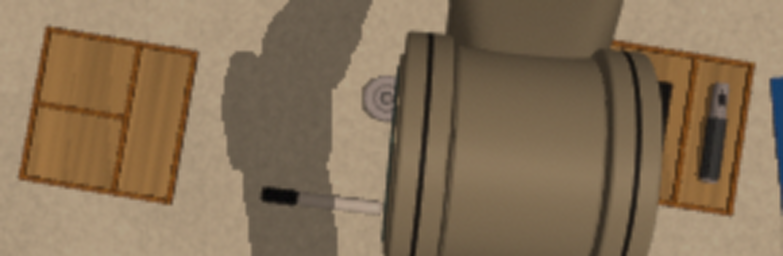

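The wrist view shows the setter, with its pin and collar, at (336,205) between the jaws, and the small punch clear at (215,215). The top crop shows the punch inside the narrow compartment at (713,130).

Call:
play_rows([
  [0.006, 0.01, 0, -0.2, 0.5, 1.3, 0],
  [0, 0, 0, 0, 2, 0, 0],
  [0, 0, 0, 0, 1.8, 0, 0],
  [0, 0, 0, 0, 0.6, 0, 0],
  [0, 0, 0, 0, 0, 0, 0],
  [0, 0, 0, 0, 0, 0, 0],
])

```text
t: 16.73
ee_pos: [0.6459, -0.1152, 0.0286]
tcp_rot: [-1.562, 0.006, 2.975]
ft_force: [0.1, -0.4, 0.3]
width: 1.002
```

```bash
python3 to.py 649.9 -99 6 -8.5
```

```text
t 16.73 pos [ 645.9 -115.2   28.6] w 1.002 F [ 0.1 -0.4  0.3] q7 [ 0.13  0.85  0.    1.64  0.01  0.65 -1.62]
turn [-0.009 -0.018 -0.006] shift now-axes [-0.11  2.25 -1.69] target-axes [-0.16  2.26 -1.67]
```

Call:
play_rows([
  [-0.009, -0.018, -0.006, -0.1, 0, -1.5, 0],
  [0, 0, 0, 0, 0, 0, 0],
  [0, 0, 0, 0, 0.8, 0, 0],
  [0, 0, 0, 0, 0.6, 0, 0],
  [0, 0, 0, 0, 0.2, 0, 0],
  [0, 0, 0, 0, 0, 0, 0],
  [0, 0, 0, 0, 0, 0, 0],
])

```text
t: 17.32
ee_pos: [0.6518, -0.0999, 0.0148]
tcp_rot: [-1.572, 0.005, 2.995]
ft_force: [0.3, 0.0, -0.5]
width: 0.999
```

```bash
python3 to.py 649.9 -99 6 -8.5
```

```text
t 17.32 pos [651.8 -99.9  14.8] w 0.999 F [ 0.3  0.  -0.5] q7 [ 0.12  0.87 -0.01  1.63  0.01  0.64 -1.62]
turn [ 0.001  0.002 -0.005] shift now-axes [ 0.21  0.88 -0.06] target-axes [ 0.2   0.88 -0.06]
```

Call:
play_rows([
  [0, 0, 0, 0.2, 0.5, 0, 0],
  [0, 0, 0, 0, 0.4, 0, 0],
  [0, 0, 0, 0, 0.1, 0, 1],
  [0, 0, 0, 0, 0, 0, 1],
  [0, 0, 0, 0, 0, 0, 1],
  [0, 0, 0, 0, 0, 0, 1],
  [0, 0, 0, 0, 0, 0, 1],
])

```text
t: 17.9
ee_pos: [0.6493, -0.0998, 0.0034]
tcp_rot: [-1.571, 0.004, 2.995]
ft_force: [-0.2, 0.3, -0.8]
width: 0.679
```

```bash
python3 to.py 649.9 -99 6 -8.5
```

```text
t 17.9 pos [649.3 -99.8   3.4] w 0.679 F [-0.2  0.3 -0.8] q7 [ 0.12  0.89 -0.01  1.64  0.01  0.62 -1.62]
turn [ 0.001  0.001 -0.004] shift now-axes [-0.05 -0.26 -0.09] target-axes [-0.05 -0.26 -0.09]
```

Raise 2 mm while still closing, then grip.

Call:
play_rows([
  [0, 0, 0, 0, -0.2, 0, 1],
  [0, 0, 0, 0, 0, 0, 1],
  [0, 0, 0, 0, 0, 0, 1],
  [0, 0, 0, 0, 0, 0, 1],
  [0, 0, 0, 0, 0, 0, 1],
  [0, 0, 0, 0, 0, 0, 1],
  [0, 0, 0, 0, 0, 0, 1],
  [0, 0, 0, 0, 0, 0, 1],
  [0, 0, 0, 0, 0, 0, 1],
  [0, 0, 0, 0, 0, 0, 1],
])

```text
t: 18.73
ee_pos: [0.65, -0.1001, 0.0065]
tcp_rot: [-1.571, 0.006, 2.994]
ft_force: [0.6, -0.1, 0.3]
width: 0.166
```

Call:
play_rows([
  [0, 0, 0, 0, -0.5, 0, 1],
  [0, 0, 0, 0, -1.5, 0, 1],
  [0, 0, 0, 0, -3.5, 0, 1],
  [0, 0, 0, 0, -3, 0, 1],
  [0, 0, 0, 0, -0.5, 0, 1],
  [0, 0, 0, 0, 0, 0, 1],
])

```text
t: 19.23
ee_pos: [0.6462, -0.0994, 0.0972]
tcp_rot: [-1.571, -0.002, 2.995]
ft_force: [-1.0, -0.3, -1.5]
width: 0.165
```

```bash
python3 to.py 451.1 260.2 80 -9.5
```

```text
t 19.23 pos [646.2 -99.4  97.2] w 0.165 F [-1.  -0.3 -1.5] q7 [ 0.12  0.76 -0.01  1.6   0.01  0.79 -1.61]
turn [0.001 0.019 0.002] shift now-axes [ 24.57   1.8  -32.71] target-axes [ 25.18   1.72 -32.24]
```

Call:
play_rows([
  [0, 0.02, 0, 1, 0, -1.5, 1],
  [0, 0, 0, 2.3, 0, -3.2, 1],
  [0, 0, 0, 2.5, 0, -3.2, 1],
  [0, 0, 0, 2.5, 0, -3.2, 1],
  [0, 0, 0, 2.5, 0, -3.2, 1],
  [0, 0, 0, 2.5, 0, -3.2, 1],
  [0, 0, 0, 2.5, 0, -3.2, 1],
  [0, 0, 0, 2.5, 0, -3.2, 1],
  [0, 0, 0, 2.5, 0, -3.2, 1],
  [0, 0, 0, 2, 0, -2.5, 1],
  [0, 0, 0, 1, 0, -1.2, 1],
  [0, 0, 0, 0, 0, 0, 1],
])

```text
t: 20.23
ee_pos: [0.4504, 0.2493, 0.0815]
tcp_rot: [-1.559, -0.014, 2.967]
ft_force: [-0.3, -0.7, -0.8]
width: 0.165
```

```bash
python3 to.py 451.1 260.2 9.5 -9.5
```

```text
t 20.23 pos [450.4 249.3  81.5] w 0.165 F [-0.3 -0.7 -0.8] q7 [-0.6   0.63  0.06  1.99 -0.07  0.54 -2.24]
turn [-0.012 -0.009  0.014] shift now-axes [ 0.02  7.19 -1.17] target-axes [ 0.11  7.2  -1.09]
```

Call:
play_rows([
  [-0.012, -0.009, 0.014, 0, 0, -0.3, 1],
  [0, 0, 0, 0, 1, 0, 1],
  [0, 0, 0, 0, 2, 0, 1],
  [0, 0, 0, 0, 1.5, 0, 1],
  [0, 0, 0, 0, 0.3, 0, 1],
  [0, 0, 0, 0, 0, 0, 1],
  [0, 0, 0, 0, 0, 0, 1],
])

```text
t: 20.82
ee_pos: [0.4513, 0.2448, 0.0255]
tcp_rot: [-1.562, -0.003, 2.971]
ft_force: [0.1, -0.2, -0.2]
width: 0.162
```

```bash
python3 to.py 451.1 260.2 9.5 -9.5
```

```text
t 20.82 pos [451.3 244.8  25.5] w 0.162 F [ 0.1 -0.2 -0.2] q7 [-0.59  0.73  0.05  2.03 -0.07  0.4  -2.23]
turn [-0.008 -0.005  0.003] shift now-axes [ 0.27  1.59 -1.53] target-axes [ 0.27  1.6  -1.52]
```

Call:
play_rows([
  [-0.008, -0.005, 0, 0.2, 0, -1.4, 1],
  [0, 0, 0, 0, 0, 0, 1],
  [0, 0, 0, 0, 0.5, 0, 1],
  [0, 0, 0, 0, 0.5, 0, 1],
  [0, 0, 0, 0, 0, 0, 1],
  [0, 0, 0, 0, 0, 0, 1],
])

```text
t: 21.32
ee_pos: [0.4543, 0.2603, 0.0165]
tcp_rot: [-1.574, 0.0, 2.975]
ft_force: [-0.4, -0.2, -2.1]
width: 0.166
```

```bash
python3 to.py 451.1 260.2 9.5 -9.5
```

```text
t 21.32 pos [454.3 260.3  16.5] w 0.166 F [-0.4 -0.2 -2.1] q7 [-0.6   0.75  0.04  2.01 -0.08  0.38 -2.24]
turn [ 0.003 -0.001 -0.   ] shift now-axes [0.32 0.7  0.07] target-axes [0.32 0.7  0.07]
```

Call:
play_rows([
  [0, 0, 0, 0.2, 0.25, 0, 1],
  [0, 0, 0, 0, 0.2, 0, 1],
  [0, 0, 0, 0, 0, 0, 1],
  [0, 0, 0, 0, 0.1, 0, 1],
  [0, 0, 0, 0, 0, 0, 1],
])

```text
t: 21.73
ee_pos: [0.4519, 0.2605, 0.0106]
tcp_rot: [-1.574, 0.0, 2.975]
ft_force: [0.7, 0.5, -1.8]
width: 0.167
```

Call:
play_rows([
  [0, 0, 0, 0, 0.15, 0, 1],
  [0, 0, 0, 0, 0.15, 0, 1],
])

```text
t: 21.9
ee_pos: [0.4522, 0.2606, 0.0092]
tcp_rot: [-1.574, 0.001, 2.975]
ft_force: [-5.7, -2.6, 31.5]
width: 0.163
```

Call:
play_rows([
  [0, 0, 0, 0, 0, 0, 0.8],
  [0, 0, 0, 0, 0, 0, 0.73],
  [0, 0, 0, 0, 0, 0, 0.73],
  [0, 0, 0, 0, -0.5, 0, 0.73],
  [0, 0, 0, 0, -1.5, 0, 0.73],
  [0, 0, 0, 0, -3, 0, 0.5],
  [0, 0, 0, 0, -2, 0, 0],
  [0, 0, 0, 0, 0, 2, 0],
  [0, 0, 0, 0, 0, 4, 0],
  [0, 0, 0, 0, 0, 4, 0],
  [0, 0, 0, 0, 0, 4, 0],
  [0, 0, 0, 0, 0, 4, 0],
])

```text
t: 22.9
ee_pos: [0.4268, 0.09, 0.0837]
tcp_rot: [-1.585, 0.01, 2.993]
ft_force: [0.2, -0.6, -0.1]
width: 0.73
```

```bash
python3 to.py 477.5 3.4 70 -9.5
```

```text
t 22.9 pos [426.8  90.   83.7] w 0.73 F [ 0.2 -0.6 -0.1] q7 [-0.26  0.54 -0.    2.22 -0.02  0.36 -1.97]
turn [ 0.015  0.018 -0.01 ] shift now-axes [-6.28  1.32  7.83] target-axes [-6.43  1.37  7.7 ]
```

Call:
play_rows([
  [0.015, 0.018, -0.01, -2, 0, 2, 0],
  [0, 0, 0, -2, 0, 2, 0],
  [0, 0, 0, -1.4, 0, 1.5, 0],
  [0, 0, 0, -0.6, 0, 0.6, 0],
  [0, 0, 0, 0, 0, 0, 0],
  [0, 0, 0, 0, 0, 0, 0],
])

```text
t: 23.4
ee_pos: [0.4721, 0.0057, 0.0847]
tcp_rot: [-1.564, -0.005, 2.96]
ft_force: [-0.2, 0.7, -0.6]
width: 1.0
```

```bash
python3 to.py 479 3.4 8 -9.5; python3 - <<'E'
from h import *
from rig import env
c=env.read_camera("wrist");im=c["img"][:,:,::-1].copy()
u=proj(c,(.4775,.0034,.024),True)[0]; cv2.circle(im,tuple(int(round(v)) for v in u),2,(0,0,255),-1)
cv2.imwrite("pics/w3.png",im)
E
```

```text
t 23.4 pos [472.1   5.7  84.7] w 1.0 F [-0.2  0.7 -0.6] q7 [-0.08  0.58 -0.    2.11  0.01  0.46 -1.84]
turn [-0.007 -0.016  0.005] shift now-axes [-0.76  7.66  0.05] target-axes [-0.72  7.67  0.11]
```

View pics/w3.png

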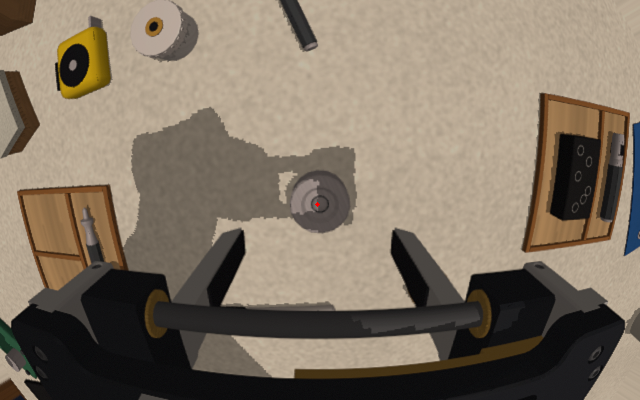

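The mark sits on the die's dish centre (318,204). The pad and punch lie in tray_two on the right, and the setter is in tray_three's narrow compartment at (90,235).

Call:
play_rows([
  [-0.007, -0.016, 0.005, -0.7, 1, 0, 0],
  [0, 0, 0, 0, 2, 0, 0],
  [0, 0, 0, 0, 1.8, 0, 0],
  [0, 0, 0, 0, 0.8, 0, 0],
  [0, 0, 0, 0, 0, 0, 0],
  [0, 0, 0, 0, 0, 0, 0],
])

```text
t: 23.95
ee_pos: [0.4783, 0.0133, 0.025]
tcp_rot: [-1.576, -0.0, 2.994]
ft_force: [0.4, 0.2, 1.3]
width: 0.999
```

```bash
python3 to.py 479 3.4 8 -9.5
```

```text
t 23.95 pos [478.3  13.3  25. ] w 0.999 F [0.4 0.2 1.3] q7 [-0.07  0.7  -0.02  2.13  0.02  0.31 -1.82]
turn [0.005 0.018 0.   ] shift now-axes [-0.22  1.69  0.98] target-axes [-0.23  1.7   0.97]
```

Call:
play_rows([
  [0.005, 0.018, 0, -0.2, 0, 0.9, 0],
  [0, 0, 0, 0, 0, 0, 0],
  [0, 0, 0, 0, 0.7, 0, 0],
  [0, 0, 0, 0, 0.5, 0, 0],
  [0, 0, 0, 0, 0.1, 0, 0],
  [0, 0, 0, 0, 0, 0, 0],
])

```text
t: 24.45
ee_pos: [0.4807, 0.004, 0.0129]
tcp_rot: [-1.572, 0.004, 2.976]
ft_force: [-0.4, -0.1, 1.0]
width: 0.999
```

```bash
python3 to.py 479 3.4 8 -9.5
```

```text
t 24.45 pos [480.7   4.   12.9] w 0.999 F [-0.4 -0.1  1. ] q7 [-0.06  0.72 -0.01  2.13  0.02  0.28 -1.82]
turn [ 0.001  0.    -0.004] shift now-axes [0.16 0.49 0.09] target-axes [0.16 0.49 0.08]
```

Call:
play_rows([
  [0, 0, 0, 0, 0.3, 0, 0.3],
  [0, 0, 0, 0, 0.2, 0, 0.5],
  [0, 0, 0, 0, 0, 0, 1],
  [0, 0, 0, 0, 0, 0, 1],
  [0, 0, 0, 0, 0, 0, 1],
  [0, 0, 0, 0, 0, 0, 1],
  [0, 0, 0, 0, 0, 0, 1],
  [0, 0, 0, 0, 0, 0, 1],
  [0, 0, 0, 0, 0, 0, 1],
  [0, 0, 0, 0, 0, 0, 1],
])

```text
t: 25.28
ee_pos: [0.4807, 0.0038, 0.0075]
tcp_rot: [-1.572, 0.004, 2.976]
ft_force: [0.1, -0.9, -0.7]
width: 0.525
```

Call:
play_rows([
  [0, 0, 0, 0, -0.5, 0, 1],
  [0, 0, 0, 0, -1.5, 0, 1],
  [0, 0, 0, 0, -3, 0, 1],
  [0, 0, 0, 0, -1.5, 0, 1],
  [0, 0, 0, 0, 0, 0, 1],
])

```text
t: 25.7
ee_pos: [0.4771, 0.004, 0.0732]
tcp_rot: [-1.57, -0.004, 2.976]
ft_force: [0.0, 0.8, -5.0]
width: 0.527
```

```bash
python3 to.py 423.7 347.9 70 -9.5
```

```text
t 25.7 pos [477.1   4.   73.2] w 0.527 F [ 0.   0.8 -5. ] q7 [-0.06  0.61 -0.01  2.1   0.02  0.44 -1.82]
turn [-0.001  0.     0.004] shift now-axes [ 10.93   0.35 -33.04] target-axes [ 10.94   0.32 -33.03]
```

Call:
play_rows([
  [0, 0, 0, 0.6, 0, -1.5, 1],
  [0, 0, 0, 1.2, 0, -3.5, 1],
  [0, 0, 0, 1.2, 0, -3.7, 1],
  [0, 0, 0, 1.2, 0, -3.7, 1],
  [0, 0, 0, 1.2, 0, -3.7, 1],
  [0, 0, 0, 1.2, 0, -3.7, 1],
  [0, 0, 0, 1.2, 0, -3.7, 1],
  [0, 0, 0, 1.2, 0, -3.5, 1],
  [0, 0, 0, 1.1, 0, -3, 1],
  [0, 0, 0, 0.6, 0, -1.5, 1],
  [0, 0, 0, 0, 0, 0, 1],
  [0, 0, 0, 0, 0, 0, 1],
])

```text
t: 26.7
ee_pos: [0.418, 0.3443, 0.0627]
tcp_rot: [-1.563, -0.009, 2.97]
ft_force: [-0.1, -0.9, -4.6]
width: 0.525
```

```bash
python3 to.py 423.7 347.9 10.5 -9.5
```

```text
t 26.7 pos [418.  344.3  62.7] w 0.525 F [-0.1 -0.9 -4.6] q7 [-0.79  0.69  0.08  1.93 -0.1   0.54 -2.38]
turn [-0.008 -0.006  0.01 ] shift now-axes [-0.55  5.21 -0.49] target-axes [-0.5   5.22 -0.45]
```

Call:
play_rows([
  [-0.008, -0.006, 0.01, -0.5, 0.5, -0.4, 1],
  [0, 0, 0, 0, 1.5, 0, 1],
  [0, 0, 0, 0, 1.3, 0, 1],
  [0, 0, 0, 0, 0.6, 0, 1],
  [0, 0, 0, 0, 0, 0, 1],
  [0, 0, 0, 0, 0, 0, 1],
])

```text
t: 27.2
ee_pos: [0.4264, 0.3383, 0.0191]
tcp_rot: [-1.565, 0.002, 2.968]
ft_force: [0.4, 0.5, -3.7]
width: 0.525
```

```bash
python3 to.py 423.7 347.9 10.5 -9.5
```

```text
t 27.2 pos [426.4 338.3  19.1] w 0.525 F [ 0.4  0.5 -3.7] q7 [-0.77  0.76  0.07  1.95 -0.1   0.44 -2.37]
turn [-0.006 -0.008 -0.002] shift now-axes [ 0.44  0.86 -0.9 ] target-axes [ 0.43  0.86 -0.9 ]
```

Call:
play_rows([
  [-0.006, -0.008, 0, 0.35, 0, -0.9, 1],
  [0, 0, 0, 0, 0, 0, 1],
  [0, 0, 0, 0, 0.35, 0, 1],
  [0, 0, 0, 0, 0.25, 0, 1],
  [0, 0, 0, 0, 0, 0, 1],
  [0, 0, 0, 0, 0, 0, 1],
])

```text
t: 27.7
ee_pos: [0.4265, 0.3483, 0.0145]
tcp_rot: [-1.574, 0.005, 2.975]
ft_force: [-0.7, 0.5, -4.2]
width: 0.523
```

```bash
python3 to.py 423.7 347.9 10.5 -9.5
```

```text
t 27.7 pos [426.5 348.3  14.5] w 0.523 F [-0.7  0.5 -4.2] q7 [-0.78  0.77  0.07  1.94 -0.11  0.42 -2.37]
turn [ 0.003 -0.001 -0.005] shift now-axes [0.27 0.4  0.08] target-axes [0.27 0.4  0.08]
```

Call:
play_rows([
  [0.003, 0, -0.005, 0.2, 0.2, 0.1, 1],
  [0, 0, 0, 0, 0.1, 0, 1],
  [0, 0, 0, 0, 0, 0, 1],
])

```text
t: 27.95
ee_pos: [0.4242, 0.3477, 0.0115]
tcp_rot: [-1.571, -0.0, 2.975]
ft_force: [-0.1, -0.0, -3.9]
width: 0.525
```

Call:
play_rows([
  [0, 0, 0, 0, 0.15, 0, 1],
  [0, 0, 0, 0, 0.15, 0, 1],
])

```text
t: 28.12
ee_pos: [0.4243, 0.3478, 0.0104]
tcp_rot: [-1.571, -0.0, 2.975]
ft_force: [-4.5, -4.0, 24.0]
width: 0.523
```

Contact. Release and go towards the pot.

Call:
play_rows([
  [0, 0, 0, 0, 0, 0, 0.4],
  [0, 0, 0, 0, 0, 0, 0.38],
  [0, 0, 0, 0, 0, 0, 0.38],
  [0, 0, 0, 0, -0.5, 0, 0.38],
  [0, 0, 0, 0, -1.5, 0, 0.38],
  [0, 0, 0, 0, -3, 0, 0.2],
  [0, 0, 0, 0, -3, 0, 0],
  [0, 0, 0, 0, -3, 1, 0],
  [0, 0, 0, -1.5, 0, 2.5, 0],
  [0, 0, 0, -3, 0, 3, 0],
  [0, 0, 0, -3, 0, 3, 0],
  [0, 0, 0, -3, 0, 3, 0],
])

```text
t: 29.12
ee_pos: [0.5062, 0.218, 0.1299]
tcp_rot: [-1.583, 0.002, 2.998]
ft_force: [0.9, 0.3, -0.3]
width: 1.001
```

```bash
python3 to.py 648.5 102.8 85 -9.5
```

```text
t 29.12 pos [506.2 218.  129.9] w 1.001 F [ 0.9  0.3 -0.3] q7 [-0.49  0.58  0.06  1.88 -0.07  0.67 -2.1 ]
turn [ 0.012  0.022 -0.002] shift now-axes [-15.72   4.41   9.42] target-axes [-15.93   4.49   9.02]
```

Call:
play_rows([
  [0.012, 0.022, 0, -3, 0, 2, 0],
  [0, 0, 0, -3.5, 0, 2, 0],
  [0, 0, 0, -3.5, 0, 1.8, 0],
  [0, 0, 0, -3, 0, 1.2, 0],
  [0, 0, 0, -2, 0, 0.7, 0],
  [0, 0, 0, -0.8, 0, 0.3, 0],
  [0, 0, 0, 0, 0, 0, 0],
  [0, 0, 0, 0, 0, 0, 0],
])

```text
t: 29.78
ee_pos: [0.6599, 0.0927, 0.1336]
tcp_rot: [-1.566, 0.011, 2.957]
ft_force: [-0.3, 0.4, -0.1]
width: 0.999
```

```bash
python3 to.py 648.5 102.8 8 -9.5; python3 - <<'E'
from h import *
from rig import env
c=env.read_camera("wrist");im=c["img"][:,:,::-1].copy()
u=proj(c,(.6485,.1028,.042),True)[0]; cv2.circle(im,tuple(int(round(v)) for v in u),2,(0,0,255),-1)
cv2.imwrite("pics/w4.png",im)
E
```

```text
t 29.78 pos [659.9  92.7 133.6] w 0.999 F [-0.3  0.4 -0.1] q7 [-0.23  0.73  0.07  1.55 -0.05  0.86 -1.9 ]
turn [-0.005 -0.019 -0.011] shift now-axes [ 1.44 12.54 -0.85] target-axes [ 1.3  12.56 -0.81]
```

View pics/w4.png

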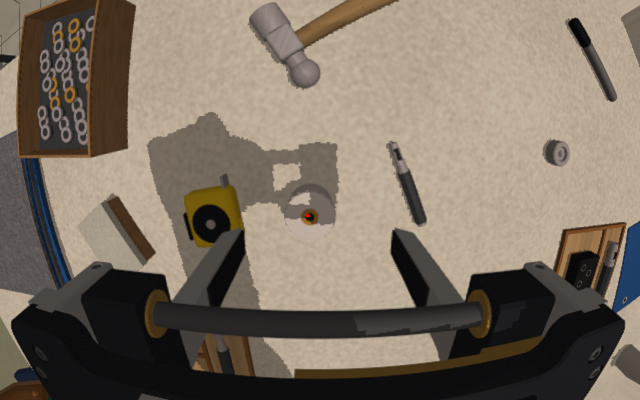

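The mark sits on the pot's eyelet (309,216). The tape's edge at x≈243 is only about 62 mm from the pot centre, so I'll descend with the jaws partly closed.

Call:
play_rows([
  [-0.005, -0.019, -0.011, 1.3, 0, -0.8, 0.2],
  [0, 0, 0, 0, 0, 0, 0.22],
  [0, 0, 0, 0, 1, 0, 0.22],
  [0, 0, 0, 0, 2, 0, 0.22],
  [0, 0, 0, 0, 2, 0, 0.22],
  [0, 0, 0, 0, 1, 0, 0.22],
  [0, 0, 0, 0, 0.3, 0, 0.22],
  [0, 0, 0, 0, 0, 0, 0.22],
])

```text
t: 30.5
ee_pos: [0.6409, 0.114, 0.0679]
tcp_rot: [-1.575, -0.005, 2.991]
ft_force: [-0.6, -0.1, 0.2]
width: 0.781
```

```bash
python3 to.py 648.5 102.8 8 -9.5
```

```text
t 30.5 pos [640.9 114.   67.9] w 0.781 F [-0.6 -0.1  0.2] q7 [-0.24  0.79  0.05  1.62 -0.06  0.73 -1.89]
turn [0.004 0.015 0.005] shift now-axes [-0.95  5.98  1.02] target-axes [-0.94  5.99  0.98]
```

Call:
play_rows([
  [0.004, 0.015, 0.005, -0.8, 0, 0.9, 0.22],
  [0, 0, 0, 0, 0, 0, 0.22],
  [0, 0, 0, 0, 0.8, 0, 0.22],
  [0, 0, 0, 0, 0.5, 0, 0.22],
  [0, 0, 0, 0, 0, 0, 0.22],
  [0, 0, 0, 0, 0, 0, 0.22],
])

```text
t: 31.0
ee_pos: [0.6503, 0.1027, 0.0563]
tcp_rot: [-1.572, 0.005, 2.974]
ft_force: [-0.6, -0.8, -0.6]
width: 0.781
```

```bash
python3 to.py 648.5 102.8 8 -9.5
```

```text
t 31.0 pos [650.3 102.7  56.3] w 0.781 F [-0.6 -0.8 -0.6] q7 [-0.23  0.81  0.06  1.62 -0.06  0.71 -1.89]
turn [ 0.001 -0.002 -0.005] shift now-axes [0.2  4.83 0.03] target-axes [0.18 4.83 0.02]
```

Call:
play_rows([
  [0, 0, -0.005, 0.2, 1, 0, 0.22],
  [0, 0, 0, 0, 1.5, 0, 0.22],
  [0, 0, 0, 0, 1.2, 0, 0.22],
  [0, 0, 0, 0, 0.5, 0, 0.22],
  [0, 0, 0, 0, 0, 0, 0.22],
  [0, 0, 0, 0, 0, 0, 0.22],
])

```text
t: 31.5
ee_pos: [0.6481, 0.1036, 0.011]
tcp_rot: [-1.572, -0.001, 2.974]
ft_force: [-0.2, -1.0, -0.8]
width: 0.782
```

```bash
python3 to.py 648.5 102.8 8 -9.5
```

```text
t 31.5 pos [648.1 103.6  11. ] w 0.782 F [-0.2 -1.  -0.8] q7 [-0.23  0.88  0.05  1.63 -0.06  0.63 -1.88]
turn [ 0.002 -0.001  0.001] shift now-axes [-0.05  0.3   0.08] target-axes [-0.05  0.3   0.08]
```

Call:
play_rows([
  [0, 0, 0, 0, 0.3, 0, 0.5],
  [0, 0, 0, 0, 0, 0, 1],
  [0, 0, 0, 0, 0, 0, 1],
  [0, 0, 0, 0, 0, 0, 1],
  [0, 0, 0, 0, 0, 0, 1],
  [0, 0, 0, 0, 0, 0, 1],
  [0, 0, 0, 0, 0, 0, 1],
])

```text
t: 32.08
ee_pos: [0.6491, 0.1038, 0.0093]
tcp_rot: [-1.573, 0.001, 2.975]
ft_force: [0.4, -0.3, -1.2]
width: 0.509
```

Call:
play_rows([
  [0, 0, 0, 0, -0.5, 0, 1],
  [0, 0, 0, 0, -1.5, 0, 1],
  [0, 0, 0, 0, -3, 0, 1],
  [0, 0, 0, 0, -2, 0, 1],
  [0, 0, 0, 0, -0.5, 0, 1],
  [0, 0, 0, 0, 0, 0, 1],
])

```text
t: 32.58
ee_pos: [0.6473, 0.1035, 0.0867]
tcp_rot: [-1.572, -0.002, 2.975]
ft_force: [0.5, 0.3, -2.2]
width: 0.505
```

```bash
python3 to.py 505.5 334.3 80 -9.5
```

```text
t 32.58 pos [647.3 103.5  86.7] w 0.505 F [ 0.5  0.3 -2.2] q7 [-0.23  0.77  0.06  1.6  -0.06  0.77 -1.89]
turn [ 0.001 -0.001  0.002] shift now-axes [ 17.82   0.73 -20.4 ] target-axes [ 17.8    0.67 -20.42]
```

Call:
play_rows([
  [0, 0, 0, 1.2, 0, -1.4, 1],
  [0, 0, 0, 2.5, 0, -2.8, 1],
  [0, 0, 0, 2.5, 0, -2.8, 1],
  [0, 0, 0, 2.5, 0, -2.8, 1],
  [0, 0, 0, 2.5, 0, -2.8, 1],
  [0, 0, 0, 2.5, 0, -2.8, 1],
  [0, 0, 0, 2, 0, -2.4, 1],
  [0, 0, 0, 1, 0, -1.4, 1],
  [0, 0, 0, 0.4, 0, -0.6, 1],
  [0, 0, 0, 0, 0, 0, 1],
  [0, 0, 0, 0, 0, 0, 1],
])

```text
t: 33.5
ee_pos: [0.5037, 0.3304, 0.0758]
tcp_rot: [-1.561, -0.008, 2.969]
ft_force: [-0.4, -0.2, -0.9]
width: 0.505
```

```bash
python3 to.py 505.5 334.3 12.3 -9.5
```

```text
t 33.5 pos [503.7 330.4  75.8] w 0.505 F [-0.4 -0.2 -0.9] q7 [-0.69  0.73  0.1   1.76 -0.1   0.67 -2.28]
turn [-0.009 -0.007  0.008] shift now-axes [-0.16  6.34 -0.47] target-axes [-0.11  6.35 -0.41]
```

Call:
play_rows([
  [-0.009, -0.007, 0.008, -0.1, 0, -0.4, 1],
  [0, 0, 0, 0, 1, 0, 1],
  [0, 0, 0, 0, 1.5, 0, 1],
  [0, 0, 0, 0, 1.5, 0, 1],
  [0, 0, 0, 0, 0.6, 0, 1],
  [0, 0, 0, 0, 0, 0, 1],
  [0, 0, 0, 0, 0, 0, 1],
])

```text
t: 34.08
ee_pos: [0.5131, 0.3222, 0.0256]
tcp_rot: [-1.566, 0.006, 2.96]
ft_force: [-0.4, -0.5, -1.0]
width: 0.505
```

```bash
python3 to.py 505.5 334.3 12.3 -9.5
```

```text
t 34.08 pos [513.1 322.2  25.6] w 0.505 F [-0.4 -0.5 -1. ] q7 [-0.67  0.8   0.09  1.78 -0.11  0.56 -2.27]
turn [-0.004 -0.015 -0.006] shift now-axes [ 0.98  1.32 -1.06] target-axes [ 0.95  1.33 -1.07]
```

Call:
play_rows([
  [-0.004, -0.015, -0.006, 0.85, 0, -1, 1],
  [0, 0, 0, 0, 0, 0, 1],
  [0, 0, 0, 0, 0.5, 0, 1],
  [0, 0, 0, 0, 0.3, 0, 1],
  [0, 0, 0, 0, 0, 0, 1],
  [0, 0, 0, 0, 0, 0, 1],
])

```text
t: 34.58
ee_pos: [0.5079, 0.3352, 0.019]
tcp_rot: [-1.574, 0.002, 2.976]
ft_force: [0.4, -0.8, -1.0]
width: 0.507
```

```bash
python3 to.py 505.5 334.3 12.3 -9.5
```

```text
t 34.58 pos [507.9 335.2  19. ] w 0.507 F [ 0.4 -0.8 -1. ] q7 [-0.68  0.82  0.08  1.78 -0.11  0.55 -2.27]
turn [ 0.003  0.    -0.002] shift now-axes [0.22 0.67 0.13] target-axes [0.22 0.67 0.13]
```

Call:
play_rows([
  [0.003, 0, -0.002, 0.2, 0.3, 0.1, 1],
  [0, 0, 0, 0, 0.2, 0, 1],
  [0, 0, 0, 0, 0, 0, 1],
  [0, 0, 0, 0, 0, 0, 1],
])

```text
t: 34.92
ee_pos: [0.5056, 0.3346, 0.0137]
tcp_rot: [-1.571, 0.0, 2.976]
ft_force: [0.0, -0.2, -0.5]
width: 0.506
```

Call:
play_rows([
  [0, 0, 0, 0, 0.15, 0, 1],
  [0, 0, 0, 0, 0.15, 0, 1],
])

```text
t: 35.08
ee_pos: [0.5058, 0.3345, 0.0117]
tcp_rot: [-1.571, 0.0, 2.976]
ft_force: [-4.5, -3.0, 18.8]
width: 0.506
```

Call:
play_rows([
  [0, 0, 0, 0, 0, 0, 0.42],
  [0, 0, 0, 0, 0, 0, 0.4],
  [0, 0, 0, 0, 0, 0, 0.4],
  [0, 0, 0, 0, -0.5, 0, 0.4],
  [0, 0, 0, 0, -1.5, 0, 0.4],
  [0, 0, 0, 0, -3, 0, 0.2],
  [0, 0, 0, 0, -3.5, 0, 0],
  [0, 0, 0, 0, -3.5, 0, 0],
  [0, 0, 0, 0, -3, 0, 0],
  [0, 0, 0, 0, -2, 3, 0],
  [0, 0, 0, 0, 0, 4, 0],
  [0, 0, 0, 0, 0, 4, 0],
])

```text
t: 36.08
ee_pos: [0.4884, 0.2342, 0.191]
tcp_rot: [-1.578, 0.004, 2.99]
ft_force: [0.1, -0.6, -0.2]
width: 0.998
```

Call:
play_rows([
  [0, 0, 0, 0, 0, 4, 0],
  [0, 0, 0, 0, 0, 4, 0],
  [0, 0, 0, 0, 0, 4, 0],
  [0, 0, 0, 0, 0, 3, 0],
  [0, 0, 0, 0, 0, 1.5, 0],
  [0, 0, 0, 0, 0, 0, 0],
  [0, 0, 0, 0, 0, 0, 0],
  [0, 0, 0, 0, 0, 0, 0],
])

```text
t: 36.75
ee_pos: [0.4611, 0.0557, 0.1947]
tcp_rot: [-1.579, 0.011, 2.979]
ft_force: [0.5, -0.9, -0.7]
width: 1.001
```

```bash
python3 - <<'E'
from h import *
from rig import env
s=env.get_state();print(s["ee_pos"],s["qd"].round(3))
t=env.read_camera("top")["img"][:,:,::-1]; q=env.read_camera("scene")["img"][:,:,::-1]
A=cv2.resize(t[150:230,172:455],(793,224),interpolation=2); B=cv2.resize(q[140:290,120:520],(793,297),interpolation=2)
cv2.imwrite("pics/f.png",np.vstack([A,B]))
E
python3 meas.py | grep -E "setter|pS|dieS|t3|t2"
```

```text
[0.46114096 0.05574638 0.19465073] [-0.012 -0.002 -0.007 -0.007 -0.011 -0.001 -0.005]
setter none
pS [650.2  -1.2  97.7  17.7] yaw 13.4
dieS [ 655.9 -206.8   33.9   33.2] yaw 89.6
t3 [459.6 310.1 173.4 172.5] yaw -9.7
t2 [ 446.6 -305.9  172.9  172.3] yaw -9.2
```

View pics/f.png

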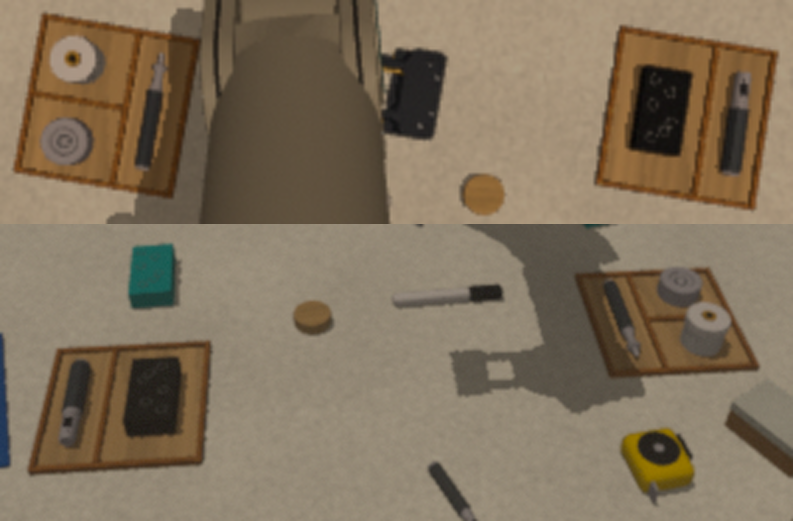

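The top and scene views agree. In tray_three, the pot (75,60) and die (67,142) stand in the squares and the setter (150,110) lies in the narrow compartment. In tray_two, the pad (660,110) and punch (735,123) lie flat inside their compartments. The small punch and small die have not moved.

```bash
python3 -c "
from rig import env
print(env.hand_in())"
```

```text
the job is handed in; nothing more can be done
None
```

I made up both trays in the order asked and handed the job in at about 37 s on the robot's clock, well under the 128 s limit.

- **tray_two:** the larger punch is in the narrow compartment and the pad lies flat in the wide one.
- **tray_three:** the setter is in the narrow compartment. The larger die is in the near square and the pot in the far square, both upright.
- **Setting down:** I lowered each piece until the wrist force showed it touching the floor, then opened the jaws. The highest contact I read was about 33 N, and no joint reached its limit at any check.
- **Last checks:** the final top and scene views show all five pieces flat inside their compartments, clear of the lips and dividers. The small punch and small die measured within about 1 mm of their first positions. The gripper was open and well clear.
- **Poor readings:** the automatic outline gave bad first results for the pad and pot, and was too small for the large die. I re-measured the pad and pot with colour masks, used only the die's centre, and checked the die and pot in the wrist view before gripping. The setter's "none" in the last measurement is expected, because it only searched the setter's old spot.

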